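Pack the turntable set-up gauges into their case

ROBOT

A 6-joint arm with a two-finger parallel gripper is mounted at the origin on the work surface. World frame = base frame: x ahead of the robot, y to its left, z up, the work surface at z = 0. Lengths are in m, angles in rad, forces in N, time in s.
With the tool pointing down it reaches from about 0.4 to 0.825 m from the base axis. Payload 7 kg.
Tool frame: the origin (TCP) lies on the mounting face of the last link; the fingertips stand arm.tcp_to_tips ahead of it and the grasp point (between the pads) lies 159 mm ahead of it (arm.tcp_to_tips is the distance from the TCP to the fingertips, in m); z points along the fingers, y is the direction in which the jaws open and shut (so a half turn about z gives the same grasp; the last joint's range is limited). The gripper opens to 88 mm and grips with 3 to 60 N. Pads are 19 mm wide; open, the fingers measure 130 mm over their backs; the gripper's body (78 mm by 193 mm) begins 47 mm behind the grasp point.
Start: joints at [-0.848, 0.359, 0.012, 0, -1.224, -0.288], TCP at [0.284, -0.612, 0.405] pointing down, gripper open.
Joint ranges: [-3.07, 3.07], [-1.43, 2.12], [-1.02, 1.25], [-3.03, 1.67], [-3.05, -0], [-3.03, 3.03]. Speed limits (rad/s): [2.39, 2.39, 3.01, 3.14, 3.14, 3.14].

INTERFACE

Orientations are given as [roll, pitch, yaw] about the fixed x, y, z axes, in that order (R = Rz(yaw) Ry(pitch) Rx(roll)).
In Python, from station import arm, cams, job_done, finder gives the robot as it stands.
- The arm moves only by the tool play_rows, never from a script. Its argument "targets" is a list that holds one entry, the list of rows, each a list of 4 numbers: the shift along the tool's x, y, z in m, then the turn about the tool's z in degrees. A call has 1 to 5 rows; each row is the pose to reach, as a shift and turn from the pose commanded when the call began, along the tool's axes at that moment; what a row does not reach only later rows make up. A row lasts 1/8 s, in which the tool goes at most 62.5 mm and 10.7 degrees, less where a joint would pass 70% of its speed; a pose out of reach is approached as far as the arm can. A call with a gripper value outside its range is refused whole. "grip" is the closure in counts, from 0 (fully open) to 255 (shut), set as the call begins (left out, the last holds). The fingers move at their own pace and stop on an object; "newtons" is the grip in N (left out, the last holds). Time passes only in rows, so rows that repeat a pose let the fingers close. It gives the time, the measured TCP pose, the force and the opening at its end, in the units of the state.
- arm.get_state(): the state, without advancing time (a new reading comes with each control period).
- cams.grab_frame(name): name is "side" or "top"; returns (picture, depth): 400x640x3 uint8, red, green, blue; 400x640 float32, m along the optical axis (not along the pixel's ray), 0 where there is no reading.
- cams.camera_params(name): a dict with "intrinsics" (3x3 intrinsics, pixels), "position" and "attitude" of the camera in the world. Camera axes: x right, y down, z forward; pixel columns grow to the right and rows downward; lengths in m; the calibration is good to about 2 mm. A picture is of the moment at which its call begins. camera_params takes no time and is no camera call.
- job_done(): hands the job in, once; it reports no verdict.
Trained networks look in the newest picture that a camera, given by its name, has taken for a name from the list of things; names that differ only in an ending like _2 or _b are one class to them, and where a whole thing is asked for, a point or a joint stands for the part that bears it (a point fixed in the world has none). Each returns a list of dicts, best first, with "score" (0 to 1); they miss things now and then, are a little off and sometimes report something else, mostly with a low value. They report only what shows in the picture. A call takes as long as a camera call. They do not tell look-alikes from the thing itself.
- finder.find_in(camera, query): "xyz" ([x, y, z] in m, in world coordinates, good to about 4 mm: the middle of the surface that is visible of it).
- finder.masks_of(camera, query): "mask" (400x640 bool, what is visible of it).
The state is a dict: "t": time; "q": joint angles; "qd": joint speeds; "joint_efforts": joint torques, N m; "eef_pos": TCP position; "ee_rot": TCP orientation; "force": force on the tool from outside, world axes, zero at the start; "moment": the same for the moment, N m; "width": finger opening in m.
Only numpy, scipy, OpenCV 4.12 (cv2) and the standard library are available. Lean on these libraries where they do the work, as an engineer would, in place of code of your own. Each camera call takes 0.05 s, during which the arm holds its last target. There are 200 camera calls.

TASK

Lift the clear lid of the walnut gauge case by its brass pull until it stands upright or leans a little back, short of its end stop, and let go for a second to see that the friction hinge holds it there. Then pack the three turntable gauges (brass, silver and red) into the pocket, turned so that they fit together and all lie flat on the felt, in an order that lets the height gauge's overhanging bar come to lie over its neighbour; set them down rather than drop them. Leave the lid standing so, and do not disturb the other things on the bench.

Things in the scene. Friction and masses are not known exactly. Their poses are not given: they have to be found in the camera images.
- case: Walnut case, 128 (x) by 180 (y) by 30 mm high, fixed. Origin: centre of its underside; x points to its hinge side (rear), y to its left, z up. Centred in its top a blue-felted pocket, 108 (x) by 160 (y) and 8 mm deep, its floor at z = 22 mm. The three gauges just fill it in one layer, with 4 mm play between them and to the walls.
- lid (a joint): Angle of the clear acrylic lid, rad: 0 shut, 1.57 upright, grows as it opens rearwards, end stop at 2.3. Its friction hinge (0.45 N m; lid about 0.28 kg) holds it wherever it is left. It begins shut or a little ajar.
- lid_hinge (a point): Middle of the lid's hinge axis, which runs along the case's y, 64 mm behind the case's centre and 31 mm above its underside. The lid is a cover 128 by 180 mm and 42 mm deep, open below.
- lid_pull (a point): Centre of the lid's brass pull: a barrel 20 mm in diameter and 30 mm long, along the case's y, on a stem 32 mm ahead of the lid's front face. Lid shut: 160 mm ahead of the hinge axis, 20 mm above it. Pinched from above across its flat ends (30 mm) it pivots between the fingers as the lid swings.
- height_gauge_grip (a point): Tonearm height gauge: brass L-plate, black block, steel bar, 0.21 kg. This point is the centre of its upright block, 30 long (x), 12 thick (y), 30 mm tall: pinch it across the 12 mm from above. z up. The block's top is 15 mm above, the plate's top 15 mm below, its underside 21 mm below this point. Packed with its axes along the case's, this point x 12, y 39 mm from the case's centre.
- height_gauge: Same gauge and axes; origin on the plate's underside, mid outline. Outline in mm from the block's centre: x 16 to 38, y -89 to 37, and x -36 to 16, y -11 to 37. The bar, 8 wide, 5 thick, runs from the block to x = -60, 24 mm beyond the plate, its underside 12 mm above the plate's top: what lies under it must be in place first.
- protractor_grip (a point): Alignment protractor: silver L-plate, black grids, black block, 0.20 kg. This point is the centre of its upright block, 30 long (x), 12 thick (y), 30 mm tall: pinch it across the 12 mm from above. z up. The block's top is 15 mm above, the plate's top 15 mm below, its underside 21 mm below this point. Packed with its axes along the case's, this point x -18, y 0 mm from the case's centre.
- protractor: Same gauge and axes; origin on the plate's underside, mid outline. Outline in mm from the block's centre: x -32 to -10, y -24 to 76, and x -10 to 42, y -24 to 24. When packed its long arm lies under the height gauge's bar.
- overhang_gauge_grip (a point): Overhang gauge: red plate, one corner cut out, brass block, 0.18 kg. This point is the centre of its upright block, 30 long (x), 12 thick (y), 30 mm tall: pinch it across the 12 mm from above. z up. The block's top is 15 mm above, the plate's top 15 mm below, its underside 21 mm below this point. Packed with its axes along the case's, this point x -6, y -52 mm from the case's centre.
- overhang_gauge: Same gauge and axes; origin on the plate's underside, mid outline. Outline in mm from the block's centre: x -44 to 30, y -24 to 24, and x 30 to 56, y -24 to -2. (All three may also be packed turned together by half a turn.)
- record_puck: Bystander: brass record weight, 68 mm in diameter, 34 mm tall; origin under its centre.
- screwdriver: Bystander: screwdriver, 150 mm long, lying.
- brush: Bystander: stylus brush, 140 mm long, lying.
- cleaner: Bystander: small amber bottle, 38 mm in diameter, 95 mm tall; origin under its centre.
- mug: Bystander: white mug, 76 mm in diameter, 90 mm tall; origin under its centre.
- headshell: Bystander: black headshell with red cartridge, 58 mm long, 19 mm tall.
- counterweight: Bystander: steel tonearm counterweight, ring 34 mm in diameter, 22 mm tall.
- bubble_level: Bystander: round bubble level, 32 mm in diameter, 10 mm tall.
Things that resemble listed ones, but are neither listed nor needed, are in the scene too. What is shaped like the height_gauge but blue is not meant. Of the things shaped like the overhang_gauge, the red one is meant.

How it is judged:
On the way:
1. the lid stands by itself, upright or leaning a little back (1.45 to 2.15 rad, short of its stop at 2.3), let go and still, for most of a second (value of joint lid between 1.45 and 2.15 rad and velocity of joint lid between -0.05 and 0.05 rad/s and contact force between each of the arm, the fingers and case below 0.1 N), for 0.8 s.
At the end, for the whole second after the job is handed in: All three gauges lie in the pocket flat on its floor (grip-block centre 40 to 45.5 mm above the case's underside and over the pocket, tilt under 2 degrees) and at rest; the lid still stands by itself between 1.45 and 2.15 rad; the bystanders lie within 30 mm of where they were (z of height_gauge_grip in the frame of case between 0.04 and 0.0455 m and angle between each of height_gauge_grip, protractor_grip, overhang_gauge_grip's own z axis and vertical below 0.035 rad and x of height_gauge_grip in the frame of case between -0.054 and 0.054 m and y of height_gauge_grip in the frame of case between -0.08 and 0.08 m and linear speed of each of height_gauge, protractor, overhang_gauge below 0.02 m/s and z of protractor_grip in the frame of case between 0.04 and 0.0455 m and x of protractor_grip in the frame of case between -0.054 and 0.054 m and y of protractor_grip in the frame of case between -0.08 and 0.08 m and z of overhang_gauge_grip in the frame of case between 0.04 and 0.0455 m and x of overhang_gauge_grip in the frame of case between -0.054 and 0.054 m and y of overhang_gauge_grip in the frame of case between -0.08 and 0.08 m and value of joint lid between 1.45 and 2.15 rad and distance of each of record_puck, screwdriver, brush, cleaner, mug, headshell, counterweight, bubble_level from where it was at the start of the episode below 0.03 m); the robot touches nothing.
It fails at once if a gauge is dropped (moves faster than 0.55 m/s, a fall of about 15 mm, with no finger on it) ((linear speed of height_gauge above 0.55 m/s and contact force between the fingers and height_gauge below 0.05 N) or (linear speed of protractor above 0.55 m/s and contact force between the fingers and protractor below 0.05 N) or (linear speed of overhang_gauge above 0.55 m/s and contact force between the fingers and overhang_gauge below 0.05 N)).
It fails at once if a bystander is knocked away by more than 30 mm (distance of any of record_puck, screwdriver, brush, cleaner, mug, headshell, counterweight, bubble_level from where it was at the start of the episode above 0.03 m).
It also fails if it takes over 72 s, if anything falls off the work surface, if the arm or the gripper's body presses on something with over 40 N, if the wrist force passes 120 N, or if a joint passes its speed limit or range.

## Working session

There is one attempt and no reset: what is moved stays moved. The work goes in short steps, Python scripts to look and compute and a tool call to move; the robot and the scene stay as the last step left them, time stands still between calls to the robot, and variables do not carry over. Pictures are saved under pics/ and viewed, about 8 in all and at most 12, crops included, and the job is handed in when it is done.

Besides the shell and the picture viewer there is one more tool, called as name([rows], argument=value, ...), one row to a line, values as JSON. play_rows: Moves the arm, as the interface text tells. Its arguments: {"type":"object","properties":{"targets":{"type":"array","items":{"type":"array","items":{"type":"array","items":{"type":"number"}}}},"grip":{"type":"number"},"newtons":{"type":"number"}},"required":["targets"]}

```bash
mkdir -p pics; ls; python3 - <<'E'
from station import arm,cams,finder
import cv2,numpy as np
print(arm.get_state(), arm.tcp_to_tips)
for n in("top","side"):
    p,d=cams.grab_frame(n);cv2.imwrite(f"pics/{n}0.png",p[:,:,::-1]);np.savez(f"{n}0.npz",p=p,d=d);print(n,cams.camera_params(n))
E
```

```text
pics
{'t': 0.0, 'q': array([-8.47893554e-01,  3.59375535e-01,  1.10693170e-02, -3.86193099e-04,
       -1.22412425e+00, -2.88121800e-01]), 'qd': array([-0.00019957, -0.00100003, -0.00019639, -0.00090174, -0.00075045,
        0.00024718]), 'joint_efforts': array([ 2.81075936e-04, -5.82715631e+01,  2.93050700e+01,  6.99755743e+00,
        6.74096664e-03, -1.71473589e-04]), 'eef_pos': array([ 0.28424887, -0.6120076 ,  0.40372785]), 'ee_rot': array([ 3.13992270e+00, -1.16310337e-04, -2.70694310e+00]), 'force': array([ 0.22924911, -0.08587323, -0.0057054 ]), 'moment': array([-0.02081575, -0.0533592 , -0.00293651]), 'width': 0.08735501252847853} 0.1781
top {'intrinsics': array([[488.9549706 ,   0.        , 319.674541  ],
       [  0.        , 488.9549706 , 198.33761992],
       [  0.        ,   0.        ,   1.        ]]), 'position': array([ 0.40652768, -0.01684215,  1.52840456]), 'attitude': array([-3.08591065,  0.01958335, -1.54449172])}
side {'intrinsics': array([[462.91484685,   0.        , 318.89287256],
       [  0.        , 462.91484685, 194.23279864],
       [  0.        ,   0.        ,   1.        ]]), 'position': array([0.41246385, 0.8819889 , 1.17165735]), 'attitude': array([-2.45396609,  0.01559432, -3.06094784])}
```

View pics/top0.png

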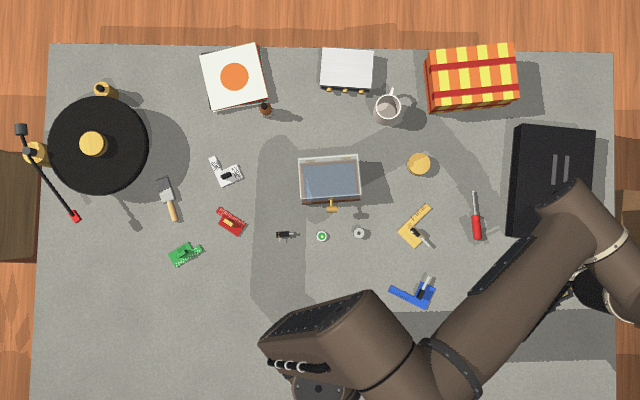

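View pics/side0.png

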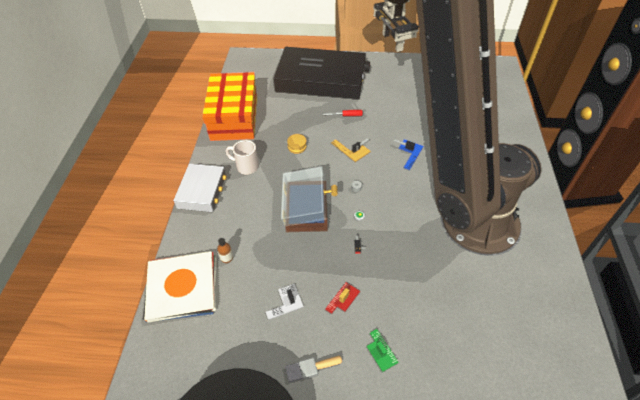

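Top view: the brass gauge is at (415,226) with its blue look-alike at (415,290). The red gauge is at (231,220) with a green look-alike at (185,254). The silver protractor is at (225,171). The case is at (330,180) with its pull at (331,207). The brass and red ones fit the description by colour. Next I'll take an enlarged crop and the masks.

```bash
cat > h.py <<'E'
from station import arm,cams,finder,job_done
import cv2,numpy as np
from scipy.spatial.transform import Rotation as R
from scipy.optimize import minimize
def cam(n):
    c=cams.camera_params(n);return c["intrinsics"],c["position"],R.from_euler('xyz',c["attitude"]).as_matrix()
CAM={n:cam(n) for n in("top","side")}
def proj(n,P):
    K,p,A=CAM[n];q=(np.atleast_2d(P)-p)@A@K.T;return q[:,:2]/q[:,2:]
def cloud(n,d):
    K,p,A=CAM[n];v,u=np.mgrid[:400,:640]
    return np.stack([(u-K[0,2])/K[0,0]*d,(v-K[1,2])/K[1,1]*d,d],-1)@A.T+p
def box(x0,x1,y0,y1,z0,z1): return np.array([[x,y,z] for x in(x0,x1) for y in(y0,y1) for z in(z0,z1)])/1e3
B=box(-15,15,-6,6,-15,15)
# convex parts in grip-block frame, mm
M={"height_gauge":[box(16,38,-89,37,-21,-15),box(-36,16,-11,37,-21,-15),B,box(-60,0,-4,4,-3,2)],
"protractor":[box(-32,-10,-24,76,-21,-15),box(-10,42,-24,24,-21,-15),B],
"overhang_gauge":[box(-44,30,-24,24,-21,-15),box(30,56,-24,-2,-21,-15),B]}
S=4
def render(n,parts,x,y,yaw,z=0.021):
    m=np.zeros((400*S,640*S),np.uint8);c,s=np.cos(yaw),np.sin(yaw);Q=np.array([[c,-s,0],[s,c,0],[0,0,1]])
    for b in parts:
        h=cv2.convexHull(((proj(n,b@Q.T+[x,y,z])+.5)*S).astype(np.float32)).astype(np.int32);cv2.fillConvexPoly(m,h,1)
    return m.astype(bool)
def fit(name,masks,x,y,yaws=None,z=0.021):
    big={n:cv2.resize(m.astype(np.uint8),None,fx=S,fy=S,interpolation=cv2.INTER_NEAREST).astype(bool) for n,m in masks.items()}
    def f(v):
        t=0
        for n,b in big.items():
            r=render(n,M[name],v[0],v[1],v[2],z);t+=(r&b).sum()/(r|b).sum()
        return -t/len(big)
    best=None
    for w in(np.arange(0,2*np.pi,np.pi/8) if yaws is None else yaws):
        s0=np.array([[x,y,w],[x+.02,y,w],[x,y+.02,w],[x,y,w+.2]])
        o=minimize(f,[x,y,w],method="Nelder-Mead",options=dict(initial_simplex=s0,maxiter=60,xatol=2e-4,fatol=1e-4))
        if best is None or o.fun<best.fun:best=o
    return best.x,-best.fun
E
cat > a.py <<'E'
from h import *
z=np.load("top0.npz");p=z["p"]
print(finder.find_in("top","lid_pull")[:2],finder.find_in("side","lid_pull")[:2],finder.find_in("top","lid_hinge")[:2],sep="\n")
near={"height_gauge":(415,226),"protractor":(225,171),"overhang_gauge":(231,220)}
C={n:cloud(n,np.load(n+"0.npz")["d"]) for n in CAM}
vis=cv2.resize(p[130:310,150:450],None,fx=4,fy=4,interpolation=cv2.INTER_CUBIC)[:,:,::-1].copy()
for g,(u,v) in near.items():
    w=C["top"][v-3:v+4,u-3:u+4].reshape(-1,3).mean(0);ms={}
    for n in CAM:
        for r in finder.masks_of(n,g):
            q=C[n][r["mask"]];c=np.median(q,0)
            if np.hypot(*(c-w)[:2])<.05 and n not in ms: ms[n]=r["mask"];print(g,n,r["score"],r["mask"].sum(),c.round(3))
    o,s=fit(g,ms,*w[:2]);print(g,o.round(4),np.degrees(o[2])%360,s)
    for n in ms: print(n,fit(g,{n:ms[n]},*o[:2],yaws=[o[2]]))
    r=render("top",M[g],*o).astype(np.uint8)[130*S:310*S,150*S:450*S]
    cv2.drawContours(vis,cv2.findContours(r,0,2)[0],-1,(255,0,255),1)
cv2.imwrite("pics/fit0.png",vis[:,:800] if vis.shape[1]<=800 else cv2.resize(vis,(800,480)))
for n in CAM:
    r=finder.masks_of(n,"case")[0]; m=r["mask"]; q=C[n][m]; print("case",n,r["score"],m.sum(),np.percentile(q,[1,50,99],axis=0).round(3).tolist())
    np.save(f"case_{n}.npy",m)
E
time python3 a.py
```

```text
[{'xyz': [0.5431, -0.0192, 0.0884], 'score': 0.95}]
[{'xyz': [0.5447, 0.0054, 0.0818], 'score': 0.58}]
[{'xyz': [0.5455, -0.018, 0.0864], 'score': 0.88}]
height_gauge top 0.91 550 [ 0.397 -0.276  0.008]
height_gauge side 0.87 362 [ 0.398 -0.272  0.007]
height_gauge [ 0.3952 -0.2781  0.7745] 44.37789865533358 0.8588700522270197
top (array([ 0.39445242, -0.27869966,  0.78866776]), np.float64(0.8958742632612967))
side (array([ 0.39537412, -0.27803696,  0.76846713]), np.float64(0.8297778431661027))
protractor top 0.64 463 [0.562 0.31  0.008]
protractor side 0.62 639 [0.564 0.32  0.007]
protractor [0.5548 0.307  5.1494] 295.03973591828526 0.9145092690816733
top (array([0.55327794, 0.30758274, 5.16723613]), np.float64(0.9155965590325396))
side (array([0.5558133 , 0.30648294, 5.14910841]), np.float64(0.9397440794499619))
overhang_gauge top 0.71 414 [0.408 0.29  0.008]
overhang_gauge side 0.77 565 [0.411 0.298 0.007]
overhang_gauge [0.4099 0.2934 1.0205] 58.46761310634027 0.8955700069151619
top (array([0.40918441, 0.29495848, 1.00865763]), np.float64(0.9222659544560022))
side (array([0.41058826, 0.29125498, 1.03639661]), np.float64(0.9290911065262244))
case top 0.73 2901 [[0.452, -0.101, 0.029], [0.542, -0.015, 0.088], [0.618, 0.076, 0.105]]
case side 0.67 2883 [[0.452, -0.107, -0.001], [0.543, 0.018, 0.082], [0.624, 0.083, 0.103]]
real	0m59.769s
user	0m56.179s
sys	0m0.303s
```

View pics/fit0.png

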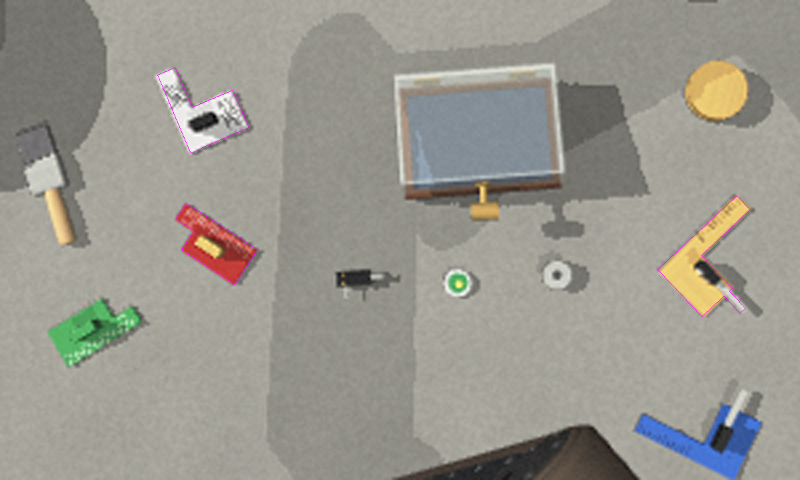

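The fits agree with the picture: silver outline at about (200,115), red at (218,245), and brass at (705,265) with its steel bar pointing down-right. The green (95,330) and blue (700,430) look-alikes stay excluded. Next I'll fit the case and the lid angle.

```bash
cat > c.py <<'E'
from h import *
def parts(th):
    c,s=np.cos(th),np.sin(th);L=np.array([[c,0,s],[0,1,0],[-s,0,c]]);H=np.array([.064,0,.031])
    return [box(-64,64,-90,90,0,30)]+[b@L.T+H for b in(box(-128,0,-90,90,0,42),box(-170,-150,-15,15,10,30),box(-152,-128,-3,3,17,23))]
def casefit(ms,v0,step=(.01,.01,.05,.15)):
    def f(v):
        t=0
        for n,m in ms.items():
            b=cv2.resize(m.astype(np.uint8),None,fx=S,fy=S,interpolation=cv2.INTER_NEAREST).astype(bool);r=render(n,parts(v[3]),v[0],v[1],v[2],0);t+=(r&b).sum()/(r|b).sum()
        return -t/len(ms)
    s0=np.vstack([v0]+[np.array(v0)+np.eye(4)[i]*step[i] for i in range(4)])
    o=minimize(f,v0,method="Nelder-Mead",options=dict(initial_simplex=s0,maxiter=150,xatol=1e-4,fatol=1e-4));return o.x,-o.fun
def pull(v):
    p=parts(v[3])[2].mean(0);c,s=np.cos(v[2]),np.sin(v[2]);return np.array([v[0]+c*p[0]-s*p[1],v[1]+s*p[0]+c*p[1],p[2]])
E
python3 - <<'E'
from c import *
ms={n:np.load(f"case_{n}.npy") for n in CAM}
for k in({n:ms[n]} for n in ms): print(casefit(k,[.55,-.015,.03,.2]))
v,s=casefit(ms,[.55,-.015,.03,.2]);print(v.round(4),s,pull(v))
pk=finder.masks_of  
C=cloud("top",np.load("top0.npz")["d"]);print("pull pix",[C[a,b].round(4).tolist() for a,b in((208,329),(208,332),(209,334),(210,331))])
z=np.load("top0.npz");vis=z["p"][:,:,::-1].repeat(S,0).repeat(S,1).copy()
for i,b in enumerate(parts(v[3])):
    r=render("top",[b],v[0],v[1],v[2],0).astype(np.uint8);cv2.drawContours(vis,cv2.findContours(r,0,2)[0],-1,[(0,255,0),(255,0,255),(255,255,0),(0,0,255)][i],1)
r=np.zeros(1);a=vis[145*S:222*S,285*S:385*S]
z=np.load("side0.npz");vis=z["p"][:,:,::-1].repeat(S,0).repeat(S,1).copy()
for i,b in enumerate(parts(v[3])):
    r=render("side",[b],v[0],v[1],v[2],0).astype(np.uint8);cv2.drawContours(vis,cv2.findContours(r,0,2)[0],-1,[(0,255,0),(255,0,255),(255,255,0),(0,0,255)][i],1)
b=vis[160*S:237*S,265*S:365*S];cv2.imwrite("pics/case0.png",np.hstack([a,b]))
E
```

```text
(array([ 0.54393597, -0.0130504 ,  0.09082798,  0.17488163]), np.float64(0.9658507740068848))
(array([ 0.54515714, -0.01465855,  0.0982042 ,  0.23564635]), np.float64(0.9649844422658881))
[ 0.5435 -0.0138  0.0944  0.2406] 0.960543470218453 [ 0.45728884 -0.02200117  0.08855282]
pull pix [[0.4579, -0.0148, 0.0965], [0.4582, -0.0235, 0.0962], [0.4553, -0.0295, 0.0982], [0.4522, -0.0208, 0.0988]]
```

View pics/case0.png

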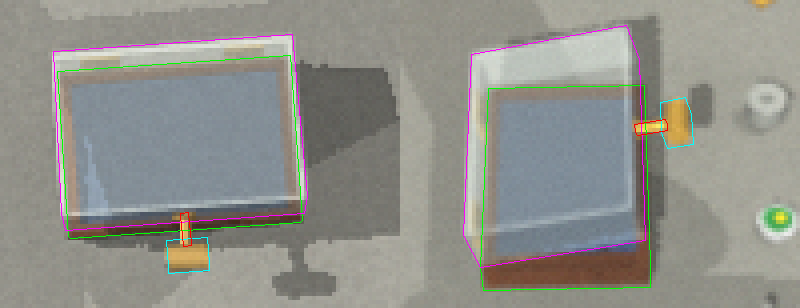

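The fit lies on the case (green), lid (magenta) and pull (cyan/red) in both views. That gives case yaw 5.4°, lid about 0.24 rad and the pull at about (0.457, -0.022, 0.089). I'll write a move calculator and approach the pull.

```bash
cat > g.py <<'E'
import sys,numpy as np
from station import arm
# g.py x y z yaw : shift (tool axes, mm) and turn (deg) from measured pose
s=arm.get_state();p=s["eef_pos"];r=s["ee_rot"];w=r[2]
def rel(x,y,z,yaw):
    d=np.array([x,y,z])-p;c,q=np.cos(w),np.sin(w)
    t=-np.degrees((yaw-w+np.pi)%(2*np.pi)-np.pi)
    return [round(v,4) for v in(c*d[0]+q*d[1],q*d[0]-c*d[1],-d[2])]+[round(t,1)]
if __name__=="__main__":
    print("t",s["t"],"p",p.round(4),"yaw",round(w,4),"tilt",np.round([abs(r[0])-np.pi,r[1]],4),"q6",s["q"][5].round(2),"w",s["width"].round(4),"F",s["force"].round(1))
    for a in sys.argv[1:]: print(rel(*[float(k) for k in a.split(",")]))
E
python3 g.py .4573,-.022,.40,-3.047
```

```text
Traceback (most recent call last):
  File "g.py", line 10, in <module>
    print("t",s["t"],"p",p.round(4),"yaw",round(w,4),"tilt",np.round([abs(r[0])-np.pi,r[1]],4),"q6",s["q"][5].round(2),"w",s["width"].round(4),"F",s["force"].round(1))
                                                                                                                           ^^^^^^^^^^^^^^^^
AttributeError: 'float' object has no attribute 'round'
```

```bash
sed -i 's/s\["width"\].round(4)/round(s["width"],4)/' g.py
python3 g.py .4573,-.022,.40,-3.047
```

```text
t 0.65 p [ 0.2843 -0.6122  0.4047] yaw -2.7068 tilt [-0.0001  0.0001] q6 -0.29 w 0.0874 F [ 0.4  0.3 -0.7]
[np.float64(-0.4055), np.float64(0.4624), np.float64(0.0047), np.float64(19.5)]
```

play_rows([
  [[-0.2,0.23,0,0],[-0.2,0.23,0,0],[-0.2,0.23,0,0],[-0.2,0.23,0,0],[-0.2,0.23,0,0]],
], grip=0, newtons=30)

```text
t: 1.27
eef_pos: [0.3689, -0.3174, 0.405]
ee_rot: [-3.141, 0.001, -2.707]
force: [2.1, 0.6, 0.8]
width: 0.0877
```

play_rows([
  [[-0.205,0.232,0.005,19.5],[-0.205,0.232,0.005,19.5],[-0.205,0.232,0.005,19.5],[-0.205,0.232,0.005,19.5],[-0.205,0.232,0.005,19.5]],
])

```text
t: 1.9
eef_pos: [0.452, -0.0378, 0.4005]
ee_rot: [3.141, 0.002, -3.047]
force: [1.6, -0.3, -0.3]
width: 0.0876
```

```bash
python3 g.py .4573,-.022,.2476,-3.047
```

```text
t 1.9 p [ 0.452  -0.0378  0.4005] yaw -3.0469 tilt [-0.0003  0.0015] q6 -1.83 w 0.0876 F [ 1.6 -0.3 -0.3]
[np.float64(-0.0067), np.float64(0.0152), np.float64(0.1529), np.float64(0.0)]
```

play_rows([
  [[0,0,0.06,0],[0,0,0.1,0],[0,0,0.1,0]],
])

```text
t: 2.28
eef_pos: [0.451, -0.0398, 0.298]
ee_rot: [-3.14, -0.006, -3.047]
force: [-0.2, -0.3, 0.8]
width: 0.0881
```

```bash
python3 g.py .4573,-.022,.2476,-3.047; python3 -c "
from station import arm;print(arm.get_state()['q'].round(3))
from h import *
p,d=cams.grab_frame('side');cv2.imwrite('pics/s1.png',cv2.resize(p[120:260,220:420],(800,560),interpolation=2)[:,:,::-1])"
```

```text
t 2.275 p [ 0.451  -0.0398  0.298 ] yaw -3.0468 tilt [-0.0011 -0.0055] q6 -1.83 w 0.0881 F [-0.2 -0.3  0.8]
[np.float64(-0.008), np.float64(0.0171), np.float64(0.0504), np.float64(0.0)]
[ 0.349  0.096 -0.607 -0.    -0.874 -1.825]
```

View pics/s1.png

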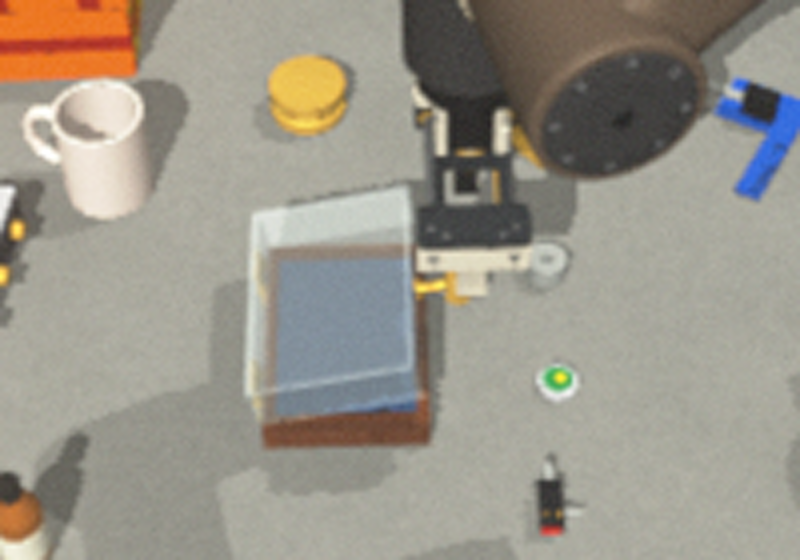

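The side view shows the gripper just in front of the lid and above the pull, clear of the mug, level and counterweight. The fingers straddle the pull with a residual offset of about 18 mm, which I'll correct while lowering.

play_rows([
  [[-0.008,0.017,0,0],[-0.008,0.017,0.025,0],[-0.008,0.017,0.05,0],[-0.008,0.017,0.05,0]],
])

```text
t: 2.82
eef_pos: [0.4588, -0.0216, 0.2503]
ee_rot: [-3.141, -0.0, -3.047]
force: [-0.5, 0.3, 0.2]
width: 0.0874
```

play_rows([
  [[0,0,0,0],[0,0,0,0],[0,0,0,0],[0,0,0,0]],
], grip=255, newtons=30)

```text
t: 3.32
eef_pos: [0.4584, -0.0221, 0.2503]
ee_rot: [3.141, 0.001, -3.047]
force: [-0.0, -0.2, -0.4]
width: 0.0531
```

```bash
cat > arc.py <<'E'
from g import *
from c import pull
v=[.5435,-.0138,.0944,0]
off=p-pull(v[:3]+[.24])
for th in(.24,.4,.55,.7,.85,1.0,1.15,1.3,1.45,1.6,1.73,1.83):
    t=pull(v[:3]+[th])+off;print(th,rel(*t,w))
E
python3 g.py; python3 arc.py
```

```text
t 3.325 p [ 0.4584 -0.0221  0.2503] yaw -3.0473 tilt [-0.0002  0.0007] q6 -1.86 w 0.0531 F [-0.  -0.2 -0.4]
0.24 [np.float64(-0.0), np.float64(0.0), np.float64(-0.0), np.float64(-0.0)]
0.4 [np.float64(-0.0111), np.float64(0.0), np.float64(-0.0233), np.float64(-0.0)]
0.55 [np.float64(-0.0247), np.float64(0.0), np.float64(-0.0432), np.float64(-0.0)]
0.7 [np.float64(-0.0412), np.float64(0.0), np.float64(-0.0609), np.float64(-0.0)]
0.85 [np.float64(-0.0601), np.float64(0.0), np.float64(-0.0759), np.float64(-0.0)]
1.0 [np.float64(-0.081), np.float64(0.0), np.float64(-0.088), np.float64(-0.0)]
1.15 [np.float64(-0.1036), np.float64(0.0), np.float64(-0.0968), np.float64(-0.0)]
1.3 [np.float64(-0.1271), np.float64(0.0), np.float64(-0.1021), np.float64(-0.0)]
1.45 [np.float64(-0.1512), np.float64(0.0), np.float64(-0.1038), np.float64(-0.0)]
1.6 [np.float64(-0.1753), np.float64(0.0), np.float64(-0.1019), np.float64(-0.0)]
1.73 [np.float64(-0.1958), np.float64(0.0), np.float64(-0.0973), np.float64(-0.0)]
1.83 [np.float64(-0.211), np.float64(0.0), np.float64(-0.0921), np.float64(-0.0)]
```

play_rows([
  [[0,0,0,0],[0,0,0,0],[0,0,0,0],[0,0,0,0]],
])

```text
t: 3.82
eef_pos: [0.4585, -0.0231, 0.25]
ee_rot: [-3.139, -0.001, -3.046]
force: [4.1, -11.7, -2.2]
width: 0.0297
```

play_rows([
  [[-0.003,0,-0.008,0],[-0.007,0,-0.016,0],[-0.011,0,-0.023,0]],
])

```text
t: 4.2
eef_pos: [0.4687, -0.0222, 0.2723]
ee_rot: [-3.14, -0.003, -3.047]
force: [3.5, -8.8, -8.8]
width: 0.0296
```

play_rows([
  [[-0.0136,0,-0.02,0],[-0.03,0,-0.0376,0],[-0.049,0,-0.0526,0],[-0.07,0,-0.0647,0],[-0.0925,0,-0.0735,0]],
])

```text
t: 4.82
eef_pos: [0.5603, -0.0133, 0.3464]
ee_rot: [-3.14, -0.005, -3.048]
force: [-3.5, -4.4, -1.5]
width: 0.0295
```

play_rows([
  [[-0.0235,0,-0.0053,0],[-0.0476,0,-0.007,0],[-0.0717,0,-0.0051,0],[-0.092,0,-0.0005,0],[-0.1074,0,0.0047,0]],
])

```text
t: 5.45
eef_pos: [0.6694, -0.0026, 0.3428]
ee_rot: [-3.14, 0.001, -3.047]
force: [-1.0, -2.0, 6.7]
width: 0.0298
```

play_rows([
  [[0,0,0,0],[0,0,0,0],[0,0,0,0],[0,0,0,0],[0,0,0,0]],
], grip=100)

```text
t: 6.08
eef_pos: [0.6681, -0.0021, 0.342]
ee_rot: [3.142, 0.0, -3.047]
force: [-0.3, -0.6, 0.0]
width: 0.0531
```

```bash
python3 g.py
```

```text
t 6.075 p [ 0.6681 -0.0021  0.342 ] yaw -3.0471 tilt [-0.0001  0.0002] q6 -1.76 w 0.0531 F [-0.3 -0.6  0. ]
```

Lid swung and released. I'll retreat upward and travel towards the red gauge, then check the lid and pocket.

play_rows([
  [[0,0,-0.05,0],[0,0,-0.06,0],[0.05,0,-0.06,0],[0.1,0,-0.06,0]],
])

```text
t: 6.58
eef_pos: [0.5676, -0.0117, 0.4012]
ee_rot: [3.142, -0.0, -3.047]
force: [-0.1, 0.6, 0.7]
width: 0.0534
```

```bash
python3 g.py .4099,.2934,.33,-2.121
```

```text
t 6.575 p [ 0.5676 -0.0117  0.4012] yaw -3.0473 tilt [-0.     -0.0005] q6 -1.8 w 0.0534 F [-0.1  0.6  0.7]
[np.float64(0.1283), np.float64(0.3186), np.float64(0.0712), np.float64(-53.1)]
```

play_rows([
  [[0.025,0.06,0,-10],[0.05,0.12,0,-20],[0.075,0.18,0,-30],[0.1,0.24,0,-40],[0.128,0.3,0,-53]],
], grip=139)

```text
t: 7.2
eef_pos: [0.4186, 0.2646, 0.4021]
ee_rot: [-3.142, 0.001, -2.155]
force: [1.4, 1.4, -0.7]
width: 0.04
```

```bash
cat > cc.py <<'E'
from c import *
import sys
tag=sys.argv[1]
ms={}
P={}
for n in CAM:
    P[n],d=cams.grab_frame(n);ms[n]=finder.masks_of(n,"case")[0]["mask"]
v,s=casefit(ms,[.5435,-.0138,.0944,1.8],(.003,.003,.02,.15));print("both",v.round(4),s)
for n in CAM:print(n,casefit({n:ms[n]},v,(.003,.003,.02,.1)))
out=[]
for n,(u,w) in(("top",(275,110)),("side",(245,150))):
    vis=P[n][:,:,::-1].repeat(S,0).repeat(S,1).copy()
    for i,b in enumerate(parts(v[3])[:3]+[box(-54,54,-80,80,30,30)]):
        r=render(n,[b],v[0],v[1],v[2],0).astype(np.uint8);cv2.drawContours(vis,cv2.findContours(r,0,2)[0],-1,[(0,255,0),(255,0,255),(255,255,0),(0,0,255)][i],1)
    out.append(vis[w*S:w*S+440,u*S:u*S+400])
cv2.imwrite(f"pics/{tag}.png",np.hstack(out))
E
python3 cc.py lid1; python3 g.py .4099,.2934,.25,-2.121 .4099,.2934,.188,-2.121
```

```text
both [ 0.5455 -0.0141  0.1067  1.7758] 0.8812163833235652
top (array([ 0.54401124, -0.01282647,  0.1024732 ,  1.78639619]), np.float64(0.9812371193038699))
side (array([ 0.55246886, -0.01557238,  0.08795118,  1.73069224]), np.float64(0.8115734017763669))
t 7.4 p [0.4191 0.2641 0.4018] yaw -2.1591 tilt [-0.      0.0003] q6 -1.55 w 0.0396 F [-0.4 -1.   0.2]
[np.float64(-0.0192), np.float64(0.0239), np.float64(0.1518), np.float64(-2.2)]
[np.float64(-0.0192), np.float64(0.0239), np.float64(0.2138), np.float64(-2.2)]
```

View pics/lid1.png

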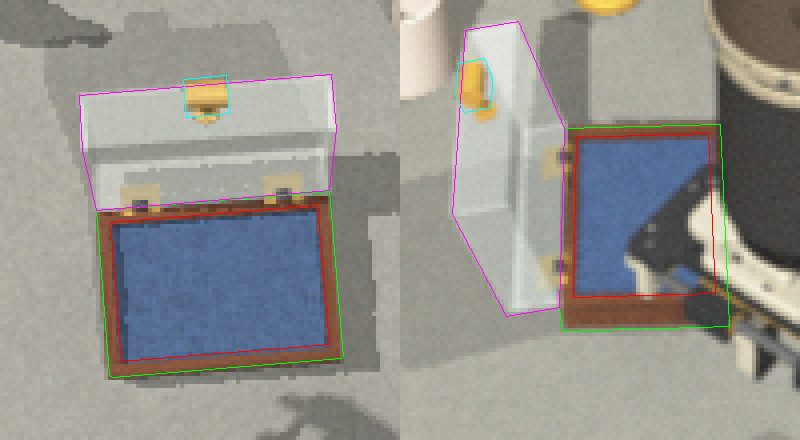

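The lid stands alone at about 1.78 rad (magenta outline), with the fingers well away from it. The felt pocket (red outline, left view (110..330, 205..362)) is open and empty. Next I'll refine the pocket pose from the blue felt and descend on the red gauge.

play_rows([
  [[-0.019,0.024,0.05,-2.2],[-0.019,0.024,0.1,-2.2],[-0.019,0.024,0.15,-2.2],[-0.019,0.024,0.15,-2.2]],
])

```text
t: 7.9
eef_pos: [0.4104, 0.2899, 0.2488]
ee_rot: [3.141, -0.008, -2.126]
force: [0.6, -0.2, 0.8]
width: 0.0399
```

```bash
cat > felt.py <<'E'
from c import *
def felt(n,v0=(.544,-.0135,.098)):
    p,d=cams.grab_frame(n);q=p.astype(int);m=((q[...,2]-q[...,0])>25)
    roi=cv2.dilate(render(n,[box(-64,64,-90,90,22,30)],*v0,0).astype(np.uint8),None)[S//2::S,S//2::S]>0
    m&=roi;b=cv2.resize(m.astype(np.uint8),None,fx=S,fy=S,interpolation=0).astype(bool)
    def f(v):
        r=render(n,[box(-54,54,-80,80,30,30)],*v,0)&render(n,[box(-54,54,-80,80,22,22)],*v,0)
        return -(r&b).sum()/(r|b).sum()
    s0=np.array(v0)+np.vstack([np.zeros(3),np.diag([.004,.004,.03])])
    o=minimize(f,v0,method="Nelder-Mead",options=dict(initial_simplex=s0,maxiter=100,xatol=5e-5,fatol=1e-5));return o.x,-o.fun
if __name__=="__main__":
    for n in CAM:print(n,felt(n))
E
python3 felt.py; python3 g.py .4099,.2934,.188,-2.121
```

```text
top (array([ 0.54326723, -0.01356083,  0.09518983]), np.float64(0.9649056343849015))
side (array([ 0.54409268, -0.01653451,  0.09117449]), np.float64(0.9503120272314675))
t 8.0 p [0.4116 0.292  0.2528] yaw -2.1245 tilt [-0.0006 -0.    ] q6 -1.56 w 0.0398 F [ 0.7  0.6 -0.3]
[np.float64(-0.0004), np.float64(0.0022), np.float64(0.0648), np.float64(-0.2)]
```

play_rows([
  [[0,0.002,0.03,-0.2],[0,0.002,0.05,-0.2],[0,0.002,0.065,-0.2],[0,0.002,0.065,-0.2]],
])

```text
t: 8.5
eef_pos: [0.4096, 0.2937, 0.1882]
ee_rot: [-3.141, 0.002, -2.12]
force: [0.3, 0.7, 1.3]
width: 0.0399
```

play_rows([
  [[0,0,0,0],[0,0,0,0],[0,0,0,0],[0,0,0,0],[0,0,0,0]],
], grip=255, newtons=35)

```text
t: 9.12
eef_pos: [0.4091, 0.2936, 0.1874]
ee_rot: [-3.141, 0.001, -2.119]
force: [-1.2, -1.7, 6.8]
width: 0.0113
```

```bash
python3 g.py .4099,.2934,.188,-2.121
```

```text
t 9.125 p [0.4091 0.2936 0.1874] yaw -2.1192 tilt [-0.0003  0.0008] q6 -1.56 w 0.0113 F [-1.2 -1.7  6.8]
[np.float64(-0.0003), np.float64(-0.0008), np.float64(-0.0006), np.float64(0.1)]
```

play_rows([
  [[0,0,-0.03,0],[0,0,-0.08,0],[0,0,-0.11,0],[0,0,-0.11,0]],
])

```text
t: 9.62
eef_pos: [0.4091, 0.2938, 0.2989]
ee_rot: [-3.141, 0.005, -2.119]
force: [0.6, -0.9, -2.7]
width: 0.0117
```

```bash
cat > place.py <<'E'
import sys
from g import *
# place.py gx gy (mm, case frame) z k : move relative to the target above the pocket
v=(.5435,-.0145,.094)
a,b,z,k=[float(t) for t in sys.argv[1:5]];c,s_=np.cos(v[2]),np.sin(v[2])
T=(v[0]+(c*a-s_*b)/1e3,v[1]+(s_*a+c*b)/1e3,z,v[2]+k*np.pi)
print("target",np.round(T,4),"p",p.round(4),"yaw",round(w,4),"w",round(s["width"],4),"t",s["t"],[float(i) for i in rel(*T)])
E
python3 place.py -6 -52 .28 -1
```

```text
target [ 0.5424 -0.0668  0.28   -3.0476] p [0.4091 0.2938 0.2989] yaw -2.1194 w 0.0117 t 9.625 [0.2382, -0.3018, 0.0189, 53.2]
```

play_rows([
  [[0.03,-0.038,0,8],[0.065,-0.08,0,17],[0.1,-0.125,0,26],[0.135,-0.17,0,35],[0.165,-0.21,0,42]],
])

```text
t: 10.25
eef_pos: [0.5017, 0.041, 0.2953]
ee_rot: [3.142, -0.002, -2.858]
force: [0.4, 1.2, -1.2]
width: 0.0118
```

```bash
python3 place.py -6 -52 .28 -1
```

```text
target [ 0.5424 -0.0668  0.28   -3.0476] p [0.5017 0.041  0.2953] yaw -2.8577 w 0.0118 t 10.25 [-0.0088, -0.1149, 0.0153, 10.9]
```

play_rows([
  [[-0.003,-0.04,0.003,4],[-0.006,-0.08,0.01,8],[-0.009,-0.115,0.015,10.9],[-0.009,-0.115,0.015,10.9],[-0.009,-0.115,0.015,10.9]],
])

```text
t: 10.88
eef_pos: [0.5428, -0.0647, 0.2805]
ee_rot: [3.142, -0.002, -3.043]
force: [-0.5, 0.5, -2.6]
width: 0.0119
```

```bash
cat > hov.py <<'E'
# fit held gauge over the pocket; hov.py name gx gy
import sys
from c import *
from g import s,p as tp
g=sys.argv[1];v=np.array([.5435,-.0145,.094]);z=tp[2]-.1664
a,b=float(sys.argv[2])/1e3,float(sys.argv[3])/1e3;c,q=np.cos(v[2]),np.sin(v[2])
w=(v[0]+c*a-q*b,v[1]+q*a+c*b)
for n in CAM:
    cams.grab_frame(n)
    for r in finder.masks_of(n,g)[:3]:
        m=r["mask"];K=proj(n,[*w,z])[0];cen=np.argwhere(m).mean(0)[::-1]
        if np.hypot(*(cen-K))<40:
            o,f=fit(g,{n:m},*w,[v[2]],z);print(n,r["score"],m.sum(),o.round(4),round(f,3),"case-frame err mm",(np.array([[c,q],[-q,c]])@(o[:2]-w)*1e3).round(1),"yaw err deg",np.degrees(o[2]-v[2]).round(2))
E
python3 place.py -6 -52 .21 -1; python3 hov.py overhang_gauge -6 -52
```

```text
target [ 0.5424 -0.0668  0.21   -3.0476] p [ 0.5428 -0.0647  0.2805] yaw -3.0434 w 0.0119 t 10.875 [0.0006, -0.0021, 0.0705, 0.2]
```

play_rows([
  [[0.0006,-0.002,0.02,0.2],[0.0006,-0.002,0.045,0.2],[0.0006,-0.002,0.045,0.2],[0.0006,-0.002,0.045,0.2]],
])

```text
t: 11.58
eef_pos: [0.5433, -0.0663, 0.2376]
ee_rot: [-3.141, 0.001, -3.045]
force: [0.8, 0.3, -1.7]
width: 0.0118
```

```bash
python3 place.py -6 -52 .21 -1; python3 hov.py overhang_gauge -6 -52;cat > snap.py <<'E'
import sys
from c import *
from g import p as tp
# snap.py tag name gx gy : overlay of expected held gauge (magenta) and pocket rim (green)
tag,g=sys.argv[1:3];v=np.array([.5435,-.0145,.094]);z=tp[2]-.1664;a,b=float(sys.argv[3])/1e3,float(sys.argv[4])/1e3;c,q=np.cos(v[2]),np.sin(v[2]);w=(v[0]+c*a-q*b,v[1]+q*a+c*b);out=[]
for n in("top","side"):
    P,d=cams.grab_frame(n);F=8;vis=cv2.resize(P,None,fx=F,fy=F,interpolation=cv2.INTER_CUBIC)[:,:,::-1].copy()
    for ps,vv,zz,col in(([box(-54,54,-80,80,30,30)],(*v,),0,(0,255,0)),(M[g],(*w,v[2]),z,(255,0,255))):
        for part in ps:
            r=render(n,[part],*vv,zz).astype(np.uint8)
            for k in cv2.findContours(r,0,2)[0]: cv2.polylines(vis,[k*(F//S)],True,col,1)
    u=(proj(n,[v[0],v[1],.03])[0]*F).astype(int);out.append(vis[u[1]-250:u[1]+250,u[0]-200-100*0:u[0]+200] if n=="side" else vis[u[1]-250:u[1]+250,u[0]-200+60:u[0]+260])
cv2.imwrite(f"pics/{tag}.png",np.hstack(out))
E
python3 snap.py o1 overhang_gauge -6 -52
```

```text
target [ 0.5424 -0.0668  0.21   -3.0476] p [ 0.5433 -0.0663  0.2376] yaw -3.0453 w 0.0118 t 11.575 [0.001, -0.0004, 0.0276, 0.1]
top 0.65 50 [ 0.5271 -0.0588  0.1783] 0.108 case-frame err mm [-14.5   9.5] yaw err deg 4.83
```

View pics/o1.png

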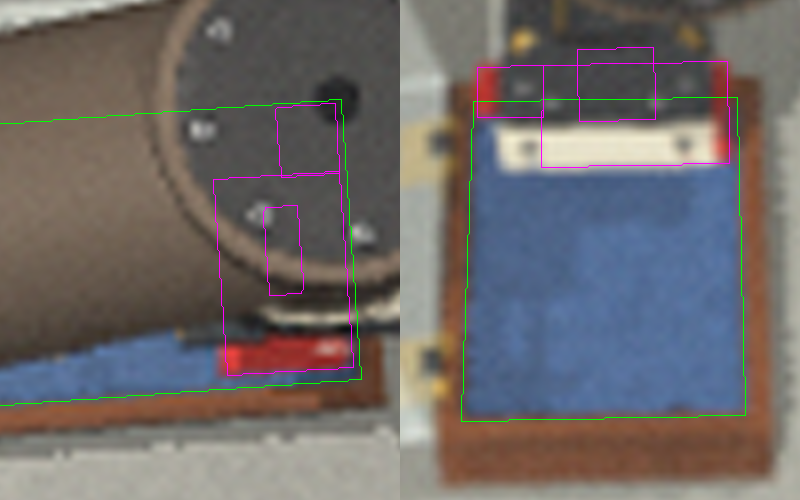

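The red gauge (top view 218..352, 335..372) coincides with the expected outline and sits inside the pocket rim (green). In the side view its edges at 477 and 730 match as well. I'll lower it.

```bash
sed -i 's/v=(.5435,-.0145,.094)/v=(.5435,-.0139,.095)/' place.py; sed -i 's/\[.5435,-.0145,.094\]/[.5435,-.0139,.095]/' hov.py snap.py
```

play_rows([
  [[0.001,0,0.006,0],[0.001,0,0.012,0],[0.001,0,0.018,0],[0.001,0,0.023,0],[0.001,0,0.025,0]],
])

```text
t: 12.5
eef_pos: [0.5419, -0.0668, 0.2112]
ee_rot: [-3.142, -0.001, -3.046]
force: [0.0, -0.2, -2.5]
width: 0.0117
```

play_rows([
  [[0,0,0.001,0],[0,0,0.002,0],[0,0,0.003,0],[0,0,0.003,0]],
])

```text
t: 13.0
eef_pos: [0.542, -0.0668, 0.2094]
ee_rot: [-3.142, 0.001, -3.046]
force: [-2.9, 0.7, 4.8]
width: 0.0117
```

```bash
python3 place.py -6 -52 .2094 -1
```

```text
target [ 0.5425 -0.0662  0.2094 -3.0466] p [ 0.542  -0.0668  0.2094] yaw -3.0461 w 0.0117 t 13.0 [-0.0005, 0.0005, 0.0, 0.0]
```

Contact came at exactly the floor height, so I'll release.

play_rows([
  [[0,0,0,0],[0,0,0,0],[0,0,0,0]],
], grip=180)

```text
t: 13.38
eef_pos: [0.542, -0.0668, 0.2087]
ee_rot: [-3.142, 0.0, -3.046]
force: [-0.2, 0.0, 0.1]
width: 0.0252
```

play_rows([
  [[0,0,-0.03,0],[0,0,-0.08,0],[0,0,-0.12,0],[0,0,-0.12,0]],
])

```text
t: 13.88
eef_pos: [0.543, -0.0667, 0.3323]
ee_rot: [3.141, 0.007, -3.046]
force: [-1.4, -0.7, -0.4]
width: 0.026
```

```bash
python3 g.py .5543,.307,.30,-1.130
```

```text
t 13.875 p [ 0.543  -0.0667  0.3323] yaw -3.046 tilt [-0.0003  0.0067] q6 -1.71 w 0.026 F [-1.4 -0.7 -0.4]
[np.float64(-0.047), np.float64(0.3709), np.float64(0.0323), np.float64(-109.8)]
```

play_rows([
  [[-0.005,0.04,0,-10],[-0.01,0.08,0,-20],[-0.015,0.12,0,-30],[-0.02,0.16,0,-40],[-0.025,0.2,0,-50]],
], grip=139)

```text
t: 14.5
eef_pos: [0.5475, 0.1359, 0.3277]
ee_rot: [3.141, -0.001, -2.168]
force: [1.5, -0.9, -0.2]
width: 0.0399
```

```bash
python3 g.py .554,.3073,.30,-1.122
```

```text
t 14.5 p [0.5475 0.1359 0.3277] yaw -2.1681 tilt [-0.0007 -0.0012] q6 -1.19 w 0.0399 F [ 1.5 -0.9 -0.2]
[np.float64(-0.1454), np.float64(0.091), np.float64(0.0277), np.float64(-59.9)]
```

play_rows([
  [[-0.029,0.018,0,-10],[-0.058,0.036,0,-20],[-0.087,0.054,0,-30],[-0.116,0.072,0,-40],[-0.145,0.091,0.02,-50]],
])

```text
t: 15.12
eef_pos: [0.5554, 0.307, 0.3089]
ee_rot: [-3.14, 0.001, -1.295]
force: [0.5, -0.1, -0.1]
width: 0.04
```

play_rows([
  [[0,0,0,-9.9],[0,0,0,-9.9],[0,0,0,-9.9]],
])

```text
t: 15.5
eef_pos: [0.5551, 0.3054, 0.3084]
ee_rot: [3.141, -0.0, -1.132]
force: [-0.1, 0.2, -0.2]
width: 0.04
```

```bash
python3 g.py .554,.3073,.188,-1.122; python3 - <<'E'
from h import *
p,d=cams.grab_frame("top")
for n in("overhang_gauge","protractor"):
    for r in finder.masks_of("top",n)[:3]:
        c=np.argwhere(r["mask"]).mean(0)[::-1];print(n,r["score"],r["mask"].sum(),c.round())
        if n=="overhang_gauge" and np.hypot(*(c-proj("top",[.5435,-.06,.03])[0]))<25:
            print(fit(n,{"top":r["mask"]},.5425,-.0662,[.095],.043))
E
```

```text
t 15.5 p [0.5551 0.3054 0.3084] yaw -1.1324 tilt [-0.0005 -0.0001] q6 -0.37 w 0.04 F [-0.1  0.2 -0.2]
[np.float64(-0.0022), np.float64(0.0002), np.float64(0.1204), np.float64(-0.6)]
overhang_gauge 0.75 438 [346. 183.]
(array([ 0.54048625, -0.06455084,  0.09310074]), np.float64(0.9386999451453648))
protractor 0.69 140 [234. 172.]
```

The red gauge lies square in the pocket. Now I'll descend on the protractor.

play_rows([
  [[-0.002,0,0.05,-0.6],[-0.002,0,0.09,-0.6],[-0.002,0,0.11,-0.6],[-0.002,0,0.12,-0.6],[-0.002,0,0.12,-0.6]],
])

```text
t: 16.27
eef_pos: [0.5543, 0.3073, 0.1887]
ee_rot: [3.141, -0.0, -1.118]
force: [0.5, 0.7, 0.6]
width: 0.04
```

play_rows([
  [[0,0,0,0],[0,0,0,0],[0,0,0,0],[0,0,0,0],[0,0,0,0]],
], grip=255)

```text
t: 16.9
eef_pos: [0.5543, 0.3076, 0.1893]
ee_rot: [-3.141, 0.0, -1.118]
force: [-2.0, -0.3, 5.2]
width: 0.012
```

```bash
python3 g.py .554,.3073,.188,-1.122
```

```text
t 16.9 p [0.5543 0.3076 0.1893] yaw -1.1176 tilt [-0.0006  0.0001] q6 -0.36 w 0.012 F [-2.  -0.3  5.2]
[np.float64(0.0002), np.float64(0.0004), np.float64(0.0013), np.float64(0.3)]
```

play_rows([
  [[0,0,-0.03,0],[0,0,-0.08,0],[0,0,-0.11,0],[0,0,-0.11,0]],
])

```text
t: 17.4
eef_pos: [0.5547, 0.3079, 0.3013]
ee_rot: [-3.137, 0.001, -1.118]
force: [-0.1, 0.1, -2.8]
width: 0.0119
```

```bash
python3 place.py -18 0 .29 0
```

```text
target [ 0.5256 -0.0156  0.29    0.095 ] p [0.5547 0.3079 0.3013] yaw -1.1177 w 0.0119 t 17.4 [0.2781, 0.1678, 0.0113, -69.5]
```

play_rows([
  [[0.035,0.021,0,-10],[0.075,0.045,0,-20],[0.115,0.069,0,-30],[0.155,0.093,0,-40],[0.195,0.117,0,-50]],
])

```text
t: 18.02
eef_pos: [0.5335, 0.0794, 0.2973]
ee_rot: [3.14, 0.002, -0.239]
force: [1.2, -0.3, -2.1]
width: 0.0116
```

```bash
python3 place.py -18 0 .28 0
```

```text
target [ 0.5256 -0.0156  0.28    0.095 ] p [0.5335 0.0794 0.2973] yaw -0.2395 w 0.0116 t 18.025 [0.0148, 0.0941, 0.0173, -19.2]
```

play_rows([
  [[0.006,0.04,0,-9],[0.013,0.08,0.008,-18],[0.015,0.094,0.017,-19.2],[0.015,0.094,0.017,-19.2],[0.015,0.094,0.017,-19.2]],
])

```text
t: 18.65
eef_pos: [0.5261, -0.0136, 0.2813]
ee_rot: [3.141, 0.001, 0.089]
force: [0.0, 0.4, -1.1]
width: 0.0118
```

```bash
python3 place.py -18 0 .2363 0
```

```text
target [ 0.5256 -0.0156  0.2363  0.095 ] p [ 0.5261 -0.0136  0.2813] yaw 0.0894 w 0.0118 t 18.65 [-0.0007, 0.002, 0.045, -0.3]
```

play_rows([
  [[-0.0007,0.002,0.02,-0.3],[-0.0007,0.002,0.045,-0.3],[-0.0007,0.002,0.05,-0.3],[-0.0007,0.002,0.05,-0.3]],
])

```text
t: 19.15
eef_pos: [0.5259, -0.0154, 0.232]
ee_rot: [3.141, 0.0, 0.096]
force: [0.5, -0.3, -1.6]
width: 0.0119
```

```bash
sed -i 's/-.1664/-.1683/' snap.py; python3 place.py -18 0 .2113 0; python3 snap.py p1 protractor -18 0
```

```text
target [ 0.5256 -0.0156  0.2113  0.095 ] p [ 0.5259 -0.0154  0.232 ] yaw 0.096 w 0.0119 t 19.15 [-0.0004, 0.0002, 0.0207, 0.1]
```

View pics/p1.png

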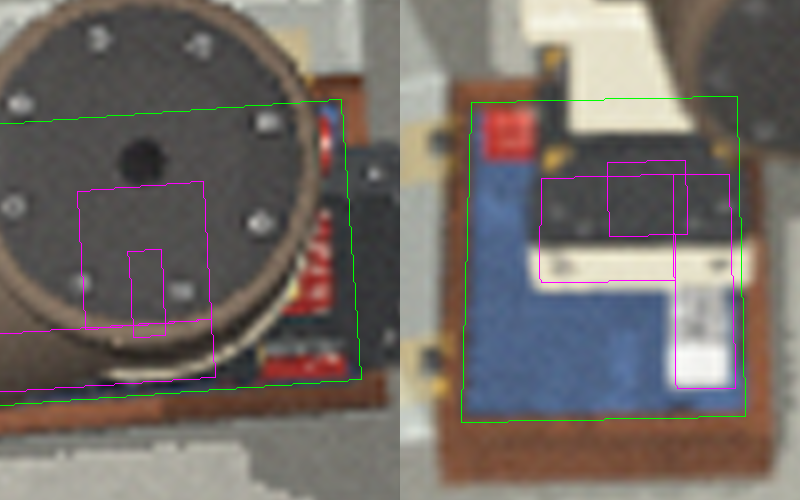

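Side view: the white arm (668..730, 285..388) sits about 1 mm rearward of the expected outline (675..734). The red gauge is in place at the far end. I'll shift 1 mm forward and lower.

play_rows([
  [[-0.0013,0,0.005,0],[-0.0013,0,0.01,0],[-0.0013,0,0.015,0],[-0.0013,0,0.018,0],[-0.0013,0,0.018,0]],
])

```text
t: 19.88
eef_pos: [0.5243, -0.0161, 0.2134]
ee_rot: [3.141, 0.001, 0.095]
force: [0.0, 0.7, -2.1]
width: 0.0122
```

play_rows([
  [[0,0,0.001,0],[0,0,0.002,0],[0,0,0.0025,0],[0,0,0.0025,0]],
])

```text
t: 20.38
eef_pos: [0.5243, -0.016, 0.2113]
ee_rot: [3.142, -0.0, 0.095]
force: [-0.3, -0.0, -1.8]
width: 0.012
```

```bash
python3 place.py -18 0 .2113 0
```

```text
target [ 0.5256 -0.0156  0.2113  0.095 ] p [ 0.5243 -0.016   0.2113] yaw 0.0952 w 0.012 t 20.375 [0.0013, -0.0003, 0.0, 0.0]
```

play_rows([
  [[0,0,0.001,0],[0,0,0.001,0]],
])

```text
t: 20.62
eef_pos: [0.5243, -0.016, 0.2113]
ee_rot: [3.141, -0.0, 0.096]
force: [-3.8, 0.6, 9.7]
width: 0.0115
```

play_rows([
  [[0,0,0.0007,0],[0,0,0.0007,0]],
])

```text
t: 20.88
eef_pos: [0.5243, -0.016, 0.2113]
ee_rot: [3.141, -0.001, 0.096]
force: [-8.1, 1.3, 18.4]
width: 0.0117
```

On the floor: force up, height unchanged. I'll relieve the pressure, release and rise.

play_rows([
  [[0,0,-0.0015,0],[0,0,-0.0015,0],[0,0,-0.0015,0],[0,0,-0.0015,0]],
], grip=185)

```text
t: 21.38
eef_pos: [0.5243, -0.0161, 0.2109]
ee_rot: [3.141, 0.0, 0.095]
force: [0.1, 0.1, 0.3]
width: 0.0241
```

play_rows([
  [[0,0,-0.03,0],[0,0,-0.08,0],[0,0,-0.12,0],[0,0,-0.12,0]],
])

```text
t: 21.88
eef_pos: [0.5253, -0.0159, 0.3344]
ee_rot: [-3.141, -0.006, 0.096]
force: [-0.4, 0.7, -0.6]
width: 0.0243
```

```bash
python3 g.py .3947,-.2785,.30,-2.36
```

```text
t 21.875 p [ 0.5253 -0.0159  0.3344] yaw 0.0956 tilt [-0.0009 -0.0064] q6 1.32 w 0.0243 F [-0.4  0.7 -0.6]
[np.float64(-0.1551), np.float64(0.249), np.float64(0.0344), np.float64(140.7)]
```

play_rows([
  [[-0.03,0.05,0,-8],[-0.06,0.1,0,-16],[-0.095,0.15,0.01,-24],[-0.125,0.2,0.02,-32],[-0.155,0.249,0.034,-39.2]],
], grip=139)

```text
t: 22.5
eef_pos: [0.3925, -0.28, 0.2963]
ee_rot: [3.142, -0.0, 0.784]
force: [1.0, -0.2, 0.7]
width: 0.04
```

play_rows([
  [[0,0,0,0],[0,0,0,0]],
])

```text
t: 22.75
eef_pos: [0.3934, -0.2788, 0.2964]
ee_rot: [-3.141, 0.001, 0.777]
force: [-0.3, 0.6, -0.4]
width: 0.0398
```

```bash
python3 g.py .3947,-.2785,.188,.782; sed -i 's/-.1664/-.1683/' hov.py; cat > pk.py <<'E'
from c import *
v=np.array([.5435,-.0139,.095]);c,q=np.cos(v[2]),np.sin(v[2])
p,d=cams.grab_frame("top");T={"overhang_gauge":(-6,-52),"protractor":(-18,0),"height_gauge":(12,39)}
F=8;vis=cv2.resize(p,None,fx=F,fy=F,interpolation=cv2.INTER_CUBIC)[:,:,::-1].copy()
for g,(a,b) in T.items():
    w=(v[0]+(c*a-q*b)/1e3,v[1]+(q*a+c*b)/1e3)
    for n in CAM:
        if n=="side" : cams.grab_frame(n)
        for r in finder.masks_of(n,g)[:3]:
            cen=np.argwhere(r["mask"]).mean(0)[::-1]
            if np.hypot(*(cen-proj(n,[*w,.043])[0]))<15:
                o,f=fit(g,{n:r["mask"]},*w,[v[2]],.043);print(g,n,r["mask"].sum(),"case err mm",(np.array([[c,q],[-q,c]])@(o[:2]-w)*1e3).round(1),"yaw",np.degrees(o[2]-v[2]).round(2),round(f,3))
    for part in M[g]:
        for k in cv2.findContours(render("top",[part],*w,v[2],.043).astype(np.uint8),0,2)[0]: cv2.polylines(vis,[k*2],True,(255,0,255),1)
for k in cv2.findContours(render("top",[box(-54,54,-80,80,30,30)],*v,0).astype(np.uint8),0,2)[0]: cv2.polylines(vis,[k*2],True,(0,255,0),1)
u=(proj("top",[v[0],v[1],.03])[0]*F).astype(int);import sys
cv2.imwrite(f"pics/{sys.argv[1]}.png",vis[u[1]-230:u[1]+230,u[0]-330:u[0]+330])
E
python3 pk.py pk1
```

```text
t 22.75 p [ 0.3934 -0.2788  0.2964] yaw 0.777 tilt [-0.001   0.0006] q6 2.56 w 0.0398 F [-0.3  0.6 -0.4]
[np.float64(0.0012), np.float64(0.0006), np.float64(0.1084), np.float64(-0.3)]
overhang_gauge top 296 case err mm [13.9  0.9] yaw 2.54 0.625
overhang_gauge side 353 case err mm [ 0.4 -2.7] yaw 2.35 0.891
protractor top 461 case err mm [-1.1  2.5] yaw -1.63 0.877
protractor side 414 case err mm [ 2.5 -0.5] yaw 1.07 0.912
```

View pics/pk1.png

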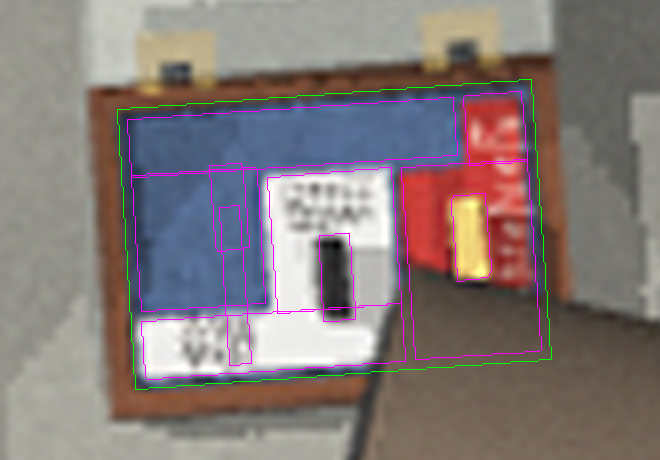

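The red gauge (400..530) and protractor (135..395) are flat in their places. The free blue L region (130..455 × 100..310) is exactly the height gauge's place. The protractor sits 1–2 mm to the left, so I'll aim the height gauge at y ≈ 39.5. Next is the brass gauge.

play_rows([
  [[0.0012,0.0006,0.04,-0.3],[0.0012,0.0006,0.08,-0.3],[0.0012,0.0006,0.1,-0.3],[0.0012,0.0006,0.108,-0.3],[0.0012,0.0006,0.108,-0.3]],
])

```text
t: 23.88
eef_pos: [0.3951, -0.2782, 0.1891]
ee_rot: [-3.141, 0.0, 0.785]
force: [0.2, 0.1, 0.4]
width: 0.0396
```

play_rows([
  [[0,0,0,0],[0,0,0,0],[0,0,0,0],[0,0,0,0],[0,0,0,0]],
], grip=255)

```text
t: 24.5
eef_pos: [0.3953, -0.2783, 0.1896]
ee_rot: [3.141, -0.0, 0.785]
force: [-0.4, 0.8, 6.7]
width: 0.0119
```

```bash
python3 g.py .3947,-.2785,.188,.782
```

```text
t 24.5 p [ 0.3953 -0.2783  0.1896] yaw 0.7849 tilt [-0.0011 -0.0005] q6 2.56 w 0.0119 F [-0.4  0.8  6.7]
[np.float64(-0.0005), np.float64(-0.0003), np.float64(0.0016), np.float64(0.2)]
```

play_rows([
  [[0,0,-0.03,0],[0,0,-0.08,0],[0,0,-0.11,0],[0,0,-0.11,0]],
])

```text
t: 25.0
eef_pos: [0.3954, -0.2783, 0.3011]
ee_rot: [3.138, -0.002, 0.785]
force: [0.6, 0.3, -2.1]
width: 0.0114
```

```bash
python3 place.py 12 39.5 .29 0
```

```text
target [0.5517 0.0266 0.29   0.095 ] p [ 0.3954 -0.2783  0.3011] yaw 0.7847 w 0.0114 t 25.0 [0.326, -0.1053, 0.0111, 39.5]
```

play_rows([
  [[0.04,-0.013,0,8],[0.085,-0.0275,0,17],[0.135,-0.0435,0,26],[0.185,-0.06,0,34],[0.23,-0.0743,0,39.5]],
])

```text
t: 25.62
eef_pos: [0.5052, -0.0614, 0.2975]
ee_rot: [-3.142, 0.003, 0.092]
force: [0.2, -0.4, -1.7]
width: 0.0117
```

```bash
python3 place.py 12 39.5 .28 0
```

```text
target [0.5517 0.0266 0.28   0.095 ] p [ 0.5052 -0.0614  0.2975] yaw 0.0915 w 0.0117 t 25.625 [0.0544, -0.0834, 0.0175, -0.2]
```

play_rows([
  [[0.02,-0.03,0,-0.2],[0.04,-0.06,0.01,-0.2],[0.054,-0.083,0.017,-0.2],[0.054,-0.083,0.017,-0.2],[0.054,-0.083,0.017,-0.2]],
])

```text
t: 26.25
eef_pos: [0.5506, 0.0243, 0.2812]
ee_rot: [3.141, 0.002, 0.099]
force: [-1.1, -0.7, -1.9]
width: 0.0119
```

```bash
python3 place.py 12 39.5 .236 0
```

```text
target [0.5517 0.0266 0.236  0.095 ] p [0.5506 0.0243 0.2812] yaw 0.0985 w 0.0119 t 26.25 [0.0013, -0.0021, 0.0452, 0.2]
```

play_rows([
  [[0.0013,-0.002,0.02,0.2],[0.0013,-0.002,0.04,0.2],[0.0013,-0.002,0.052,0.2],[0.0013,-0.002,0.052,0.2]],
])

```text
t: 26.75
eef_pos: [0.5517, 0.0261, 0.2295]
ee_rot: [3.141, 0.002, 0.094]
force: [0.8, 0.4, -2.1]
width: 0.0116
```

```bash
python3 place.py 12 39.5 .2116 0; python3 snap.py h1 height_gauge 12 39.5
```

```text
target [0.5517 0.0266 0.2116 0.095 ] p [0.5517 0.0261 0.2295] yaw 0.0944 w 0.0116 t 26.75 [-0.0, -0.0005, 0.0179, -0.0]
```

View pics/h1.png

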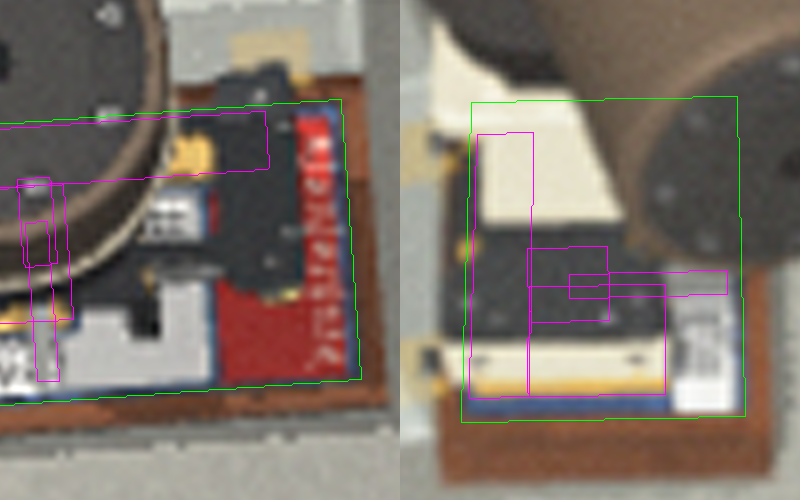

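Side view: the brass plate (468..668, lower edge at 394) matches its expected outline within about 1 mm, and the protractor arm (672..735) is clear of it. I'll lower slowly.

play_rows([
  [[0,-0.0003,0.004,0],[0,-0.0003,0.008,0],[0,-0.0003,0.0115,0],[0,-0.0003,0.0145,0],[0,-0.0003,0.0145,0]],
])

```text
t: 27.48
eef_pos: [0.5521, 0.027, 0.2152]
ee_rot: [3.141, 0.001, 0.095]
force: [0.9, -1.3, -2.3]
width: 0.0119
```

play_rows([
  [[0,0,0.001,0],[0,0,0.002,0],[0,0,0.003,0],[0,0,0.003,0]],
])

```text
t: 27.98
eef_pos: [0.5521, 0.027, 0.2125]
ee_rot: [3.142, 0.0, 0.095]
force: [-0.9, 0.2, -2.1]
width: 0.0115
```

```bash
python3 place.py 12 39.5 .2116 0;python3 g.py
```

```text
target [0.5517 0.0266 0.2116 0.095 ] p [0.5521 0.027  0.2125] yaw 0.0952 w 0.0115 t 27.975 [-0.0005, 0.0004, 0.0009, 0.0]
t 27.975 p [0.5521 0.027  0.2125] yaw 0.0952 tilt [-0.      0.0001] q6 1.26 w 0.0115 F [-0.9  0.2 -2.1]
```

Still free at 0.9 mm above the floor, so it is inside the pocket without jamming.

play_rows([
  [[0,0,0.001,0],[0,0,0.0015,0],[0,0,0.0015,0]],
])

```text
t: 28.35
eef_pos: [0.5522, 0.027, 0.2116]
ee_rot: [3.142, -0.0, 0.095]
force: [-2.2, 1.3, 4.6]
width: 0.0118
```

play_rows([
  [[0,0,-0.0003,0],[0,0,-0.0003,0],[0,0,-0.0003,0],[0,0,-0.0003,0]],
], grip=185)

```text
t: 28.85
eef_pos: [0.5522, 0.027, 0.2113]
ee_rot: [3.142, 0.0, 0.095]
force: [-0.9, 0.4, 0.4]
width: 0.0242
```

play_rows([
  [[0,0,-0.03,0],[0,0,-0.08,0],[0,0,-0.12,0],[-0.05,0.04,-0.15,0],[-0.1,0.08,-0.16,0]],
])

```text
t: 29.48
eef_pos: [0.4669, -0.0556, 0.3709]
ee_rot: [-3.142, -0.002, 0.097]
force: [0.6, -0.6, 0.4]
width: 0.0239
```

play_rows([
  [[-0.03,0.06,0,0],[-0.05,0.12,0,0],[-0.06,0.18,0,0],[-0.06,0.24,0,0],[-0.06,0.24,0,0]],
])

```text
t: 30.1
eef_pos: [0.43, -0.3034, 0.3688]
ee_rot: [3.141, 0.001, 0.09]
force: [1.0, 0.6, -1.2]
width: 0.024
```

```bash
python3 g.py; python3 pk.py pk2; python3 cc.py lid2 | head -3
```

```text
t 30.1 p [ 0.43   -0.3034  0.3688] yaw 0.0898 tilt [-0.0001  0.0011] q6 1.9 w 0.024 F [ 1.   0.6 -1.2]
overhang_gauge top 197 case err mm [-0.5 15.8] yaw -12.44 0.443
overhang_gauge side 327 case err mm [ 0.3 -3.1] yaw 0.88 0.865
protractor top 513 case err mm [-0.1  3.2] yaw -0.2 0.898
protractor side 329 case err mm [ 1.9 -3.7] yaw 0.64 0.757
height_gauge top 516 case err mm [-1.6  3.4] yaw 0.07 0.857
height_gauge side 510 case err mm [-0.1 -2.1] yaw -1.21 0.883
both [ 0.5447 -0.0139  0.1029  1.7901] 0.5896168822932142
top (array([ 0.54443467, -0.01131614,  0.09534024,  1.77941976]), np.float64(0.5393781044531856))
side (array([ 0.54516772, -0.01491608,  0.09731747,  1.79663594]), np.float64(0.6490614221278854))
```

View pics/pk2.png

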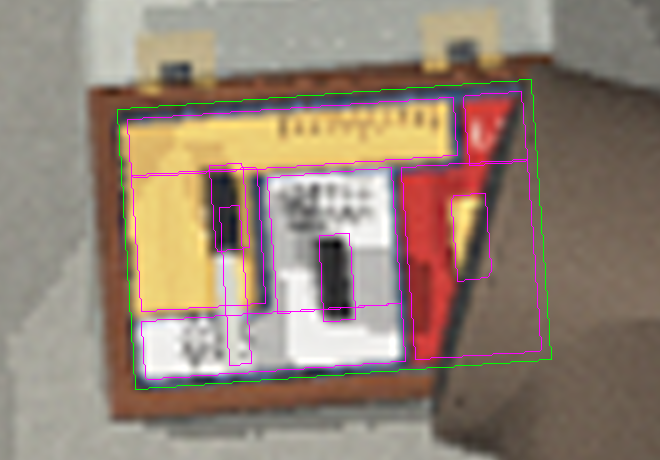

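All three gauges fit together: brass (122..455), silver (135..400) and red (400..520), with the steel bar over the protractor's arm. The brass gauge's left edge looks close to the wall, so I'll check flatness in the depth picture and check that the bystanders haven't moved.

```bash
python3 - <<'E'
from c import *
p,d=cams.grab_frame("top");C=cloud("top",d);v=(.5435,-.0139,.095);c,q=np.cos(v[2]),np.sin(v[2])
L=C.copy();L[...,:2]-=v[:2];X=c*L[...,0]+q*L[...,1];Y=-q*L[...,0]+c*L[...,1]
for n,(a,b,e,f) in dict(Hleft=(-20,0,60,72),Hrear=(32,46,-40,-10),Hrearleft=(32,46,50,72),Parm=(-46,-32,50,70),Prear=(0,20,-18,18),Oleft=(-30,20,-40,-32),Otail=(30,46,-66,-60),rimleft=(-50,50,83,88),rimfront=(-62,-57,0,70)).items():
    m=(X>a/1e3)&(X<b/1e3)&(Y>e/1e3)&(Y<f/1e3);print(n,m.sum(),(np.median(L[m][:,2])*1e3).round(1))
a=np.load("top0.npz")["p"].astype(int);D=(abs(a-p).max(2)>60).astype(np.uint8)
for n in("record_puck","screwdriver","brush","cleaner","mug","headshell","counterweight","bubble_level"):
    r=finder.find_in("top",n)[:1];print(n,r and (np.round(r[0]["xyz"],3),D[tuple(proj("top",r[0]["xyz"])[0].astype(int)[::-1]+np.array([[0],[0]]).T[0])]))
p,d=cams.grab_frame("side")
v=np.hstack([np.load("side0.npz")["p"][40:400,130:420],p[40:400,130:420]])[:,:,::-1];cv2.imwrite("pics/cmp.png",v)
E
```

```text
Hleft 24 28.8
Hrear 46 29.0
Hrearleft 33 29.5
Parm 34 31.0
Prear 78 29.2
Oleft 51 31.5
Otail 3 26.5
rimleft 53 31.6
rimfront 36 31.3
record_puck (array([ 0.603, -0.286,  0.035]), np.uint8(0))
screwdriver []
brush (array([0.487, 0.493, 0.02 ]), np.uint8(0))
cleaner []
mug (array([ 0.771, -0.186,  0.034]), np.uint8(0))
headshell (array([0.381, 0.121, 0.019]), np.uint8(0))
counterweight []
bubble_level (array([0.379, 0.008, 0.007]), np.uint8(0))
```

View pics/cmp.png

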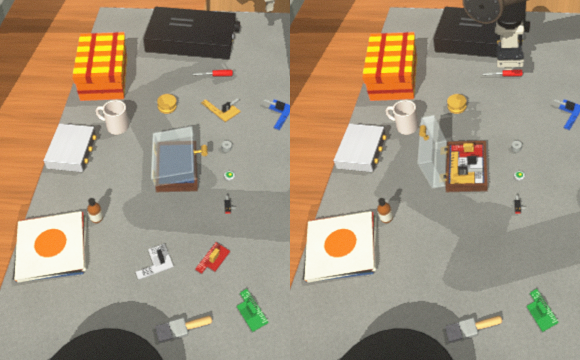

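The bench is unchanged and the lid stands. One averaged-depth check of the flatness before handing in.

```bash
python3 - <<'E'
from c import *
v=(.5435,-.0139,.095);c,q=np.cos(v[2]),np.sin(v[2])
for cn in CAM:
    D=np.median([cams.grab_frame(cn)[1] for _ in range(10)],0);L=cloud(cn,D);X=c*(L[...,0]-v[0])+q*(L[...,1]-v[1]);Y=-q*(L[...,0]-v[0])+c*(L[...,1]-v[1])
    for n,(a,b,e,f) in dict(Hleft=(-18,0,60,70),Hmid=(32,46,-40,-10),Hrearleft=(32,46,50,72),ParmL=(-46,-34,52,68),ParmM=(-46,-34,10,28),Prear=(4,20,-18,18),Oleft=(-30,20,-40,-33),Ofront=(-46,-30,-70,-33),rimleft=(-50,50,83,88),rimfront=(-62,-57,-80,70),Pblock=(-28,-8,-4,4),Hblock=(2,22,36,43),Oblock=(-16,4,-55,-49)).items():
        m=(X>a/1e3)&(X<b/1e3)&(Y>e/1e3)&(Y<f/1e3);print(cn,n,m.sum(),(np.median(L[m][:,2])*1e3).round(1) if m.any() else "")
E
```

```text
top Hleft 22 29.8
top Hmid 46 29.3
top Hrearleft 32 29.5
top ParmL 20 29.6
top ParmM 24 29.4
top Prear 59 29.4
top Oleft 48 29.8
top Ofront 154 611.7
top rimleft 54 31.4
top rimfront 135 617.4
top Pblock 19 59.7
top Hblock 17 59.2
top Oblock 1 584.7
side Hleft 14 28.4
side Hmid 31 28.5
side Hrearleft 28 28.8
side ParmL 15 28.8
side ParmM 12 28.5
side Prear 39 28.7
side Oleft 144 568.6
side Ofront 157 594.6
side rimleft 51 30.7
side rimfront 167 557.6
side Pblock 16 58.4
side Hblock 10 58.6
side Oblock 7 58.9
```

All plates are level, 2 mm below the rim as expected, so I'm handing in.

```bash
python3 -c "
from station import job_done,arm;print(arm.get_state()['t'],job_done())"
```

```text
the job is handed in; nothing more can be done
32.3 None
```

I lifted the lid by its brass pull to about 1.78 rad and let go. It held there by itself, and a second fit after all the packing gave about the same angle (1.78 to 1.80 rad). I then set the red, silver and brass gauges into the pocket in that order, lowering each to contact with the floor before releasing. The brass gauge's bar lies over the silver gauge's arm. I handed the job in at 32.3 s.

**Flatness:** in the averaged depth from both cameras, the visible plate areas were level within about 0.5 mm and 2 mm below the rim, as they should be when flat on the felt. The robot arm hid the front part of the red gauge in both cameras. Its flatness rests on the visible rear part, its block height and its floor contact at the expected height.

**Bystanders:** side-camera pictures from before and after show no visible movement. In the final check the finder missed the screwdriver, the cleaner bottle and the counterweight, so those three were checked only by eye.

**Disagreements:** the two cameras differed by 2 to 7 mm on the final sideways positions of the gauges. The final lid fits and some of the red gauge's fits scored low because the packed gauges and the arm were in the way. I relied on the gripper positions, contact heights and pictures there.

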